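# Load a plate into the tacking fixture and set its clamp screw

## Robot

A 6-joint arm with a two-finger parallel gripper is mounted at the origin on the work surface. World frame = base frame: x ahead of the robot, y to its left, z up, the work surface at z = 0. Lengths are in m, angles in rad, forces in N, time in s.
With the tool pointing down it reaches from about 0.35 to 0.775 m from the base axis. Payload 7.3 kg.
Tool frame: the origin (TCP) lies at the very end of the fingers, on their centre line; the grasp point (between the pads) lies 19 mm behind it; z points along the fingers, y is the line along which they close (so a half turn about z gives the same grasp; the last joint's range is limited). The gripper opens to 92 mm and grips with 3 to 60 N. Pads are 19 mm wide; open, the fingers measure 130 mm over their backs; the gripper's body (75 mm by 190 mm) begins 47 mm behind the grasp point.
Start: joints at [1.008, 0.342, 1.524, -0, 1.275, -0.146], TCP at [0.213, 0.48, 0.227] pointing down, gripper open.
Joint ranges: [-2.53, 2.53], [-0.77, 2.02], [0.04, 2.7], [-1, 4.14], [0.28, 2.66], [-3.11, 3.11]. Speed limits (rad/s): [2.57, 2.57, 3.14, 3.14, 3.14, 3.14].

## Interface

Orientations are given as [roll, pitch, yaw] about the fixed x, y, z axes, in that order (R = Rz(yaw) Ry(pitch) Rx(roll)).
In Python, from cell import observe, read_camera, get_calibration, hand_in, search_frame gives the robot as it stands.
- The arm moves only by the tool step_arm, never from a script. Its argument "commands" is a list of rows, each an object with "translation": the shift along the tool's x, y, z in mm, a list of three; "roll": the turn about the tool's z in rad. In form: [{"translation": [x, y, z], "roll": roll}, ...]. A call has 1 to 20 rows; each row shifts and turns the commanded pose from where the row before left it, along the tool's axes as they then stand; what a row does not reach is not made up. A row lasts 1/12 s, in which the tool goes at most 41.7 mm and 7.16 degrees, less where a joint would pass 70% of its speed; a pose out of reach is approached as far as the arm can. A call is refused whole if a number of a shift passes 41.7 or a number of a turn 0.125, either way. A call with a gripper value outside its range is refused whole. "fingers" is the opening, from 0 (shut) to 1 (fully open), set as the call begins (left out, the last holds). The fingers move at their own pace and stop on an object; "grip_force" is the grip in N (left out, the last holds). Time passes only in rows, so rows that do not move let the fingers close. It gives the time, the measured TCP pose, the force, the opening and the grip force at its end, in the units of the state.
- observe(): the state, without advancing time (a new reading comes with each control period).
- read_camera(name): name is "scene" or "top"; returns the picture (400x640x3 uint8, red, green, blue); there is no depth.
- get_calibration(name): a dict with "camera_matrix" (3x3 intrinsics, pixels), "world_from_camera" (4x4, takes a point from camera to world coordinates). Camera axes: x right, y up, looking along -z (the intrinsics and any distortion apply to the point x, -y, -z); pixel columns grow to the right and rows downward; lengths in m; the calibration is good to about 2 mm. A picture is of the moment at which its call begins. get_calibration takes no time and is no camera call.
- hand_in(): hands the job in; it is judged then, once.
Trained networks look in the newest picture that a camera, given by its name, has taken for a name from the list of things; names that differ only in an ending like _2 or _b are one class to them, and where a whole thing is asked for, a point or a joint stands for the part that bears it (a point fixed in the world has none). Each returns a list of dicts, best first, with "confidence" (0 to 1); they miss things now and then, are a little off and sometimes report something else, mostly with a low value. They report only what shows in the picture. A call takes as long as a camera call. They do not tell look-alikes from the thing itself.
- search_frame(camera, name): "at" ([x, y, z] in m, in world coordinates, good to about 4 mm: the middle of the surface that is visible of it).
The state is a dict: "time": time; "qpos": joint angles; "qvel": joint speeds; "joint_efforts": joint torques, N m; "tool_pos": TCP position; "tool_rot": TCP orientation; "contact_force": force on the tool from outside, world axes, zero at the start; "torque": the same for the moment, N m; "opening": finger opening in m; "grip_force": force on a finger pad.
Only numpy, scipy, OpenCV 4.12 (cv2) and the standard library are available. Lean on these libraries where they do the work, as an engineer would, in place of code of your own. Each camera call takes 0.05 s, during which the arm holds its last target. There are 200 camera calls.

## Task

Take the grey metal plate off the yellow sloped rest and stand it upright on its long thin edge, about mid-length in the slot of the blue tacking fixture, lowering it to the slot floor rather than dropping it. Then turn the orange wing screw clockwise until it seats, back it off a quarter turn so that the plate stays loose enough to slide, and finish while still gripping the screw there. Leave everything else on the bench where it is.

Things in the scene. Friction and masses are not known exactly. Their poses are not given: they have to be found in the camera images.
- plate: Loose grey metal plate, 8 mm thick (its x axis), 100 mm long (y), 90 mm wide (z), about 0.56 kg; origin at its centre. It starts leaning on the rest, z axis 30 degrees off vertical, upper long edge away from the robot. Its lower half is backed from beneath; its upper 48 mm is free on both faces and can be pinched across the 8 mm, fingers pointing down along the plate.
- rest: Fixed yellow sloped rest that carries the plate at the start; foot 100 x 110 mm. The plate's lower edge stands on a ledge square to the slope. Origin on the bench straight below the plate's centre (within 10 mm along y); -x is the way the slope runs down (towards the robot), y is along the plate, z up.
- fixture: Blue tacking fixture, fixed to the bench, z up. Origin on the bench below the middle of the slot. The slot runs 120 mm along y between a fixed cheek (face at x = +4 mm) and a movable jaw (face at x = -4 mm with the screw seated, 1.6 mm farther off per radian unscrewed). Both are 42 mm high, topped by yellow lips flaring 7 mm outwards up to 52 mm. Screw axis vertical at x = -95 mm, y = 0.
- slot_floor (a point): Middle of the slot's floor, 12 mm above the bench, axes as the fixture's. A plate standing here on its long edge has its centre 57 mm and its top edge 102 mm above the bench.
- screw_grip (a point): Centre of the clamp screw's orange wing, the point to grip, 75 mm above the bench on the screw axis. The wing is an upright bar 48 mm long, 12 thick, 24 high over a blue housing 45 mm high; one end is white. It does not rise or sink as it turns. Seated, it lies parallel to the slot, white end to the fixture's +y at the red mark on the housing. (This point's axes are not the wing's.)
- screw (a joint): Turn of the wing screw, rad; grows clockwise seen from above, which closes the jaw. 3.0 = seated (hard stop); starts 1.5 to 2.5 rad short of that; 0 = fully unscrewed (hard stop). At value q the wing's white end lies 3.0 - q rad anticlockwise, seen from above, of the fixture's +y. Friction about 0.06 N m; it stays where it is left.
- spray_can: Bystander to leave alone: green and metal can, 60 mm across, 170 mm tall
- hammer: Bystander to leave alone: hammer lying on the bench
- brush: Bystander to leave alone: brush lying on the bench
- flange: Bystander to leave alone: steel ring, 64 mm across, 14 mm high
- angle_offcut: Bystander to leave alone: piece of steel angle, 90 mm long, legs 45 mm
- magnet: Bystander to leave alone: red square magnet block 70 x 70 x 18 mm
- tin: Bystander to leave alone: open steel tin, 72 mm across, 75 mm tall
Mind the look-alikes: they are no part of the job. Several things have the shape of the plate; the one meant has the colours described above.

How it is judged:
By the outcome, as a careful person would: the job done as asked, in the order asked, and still so for the second after the job is handed in, while the arm keeps its last pose, push and grip.
It also fails if it takes over 61 s, if anything falls off the work surface, if the arm or the gripper's body presses on something with over 40 N, if the wrist force passes 120 N, or if a joint passes its speed limit or range.

## Working session

There is one attempt and no reset: what is moved stays moved. The work goes in short steps, Python scripts to look and compute and a tool call to move; the robot and the scene stay as the last step left them, time stands still between calls to the robot, and variables do not carry over. Pictures are saved under pics/ and viewed, at most 10 in all, crops included, and the job is handed in when it is done.

Besides the shell and the picture viewer there is one more tool, called after "Emit:" by a JSON object that holds its "method" and its "body". step_arm: Moves the arm, as the interface text tells. Its arguments: {"type":"object","properties":{"commands":{"type":"array"},"fingers":{"type":"number"},"grip_force":{"type":"number"}},"required":["commands"]}

```bash
mkdir -p pics
python3 - <<'E'
from cell import *
import cv2,numpy as np
for n in("scene","top"):
    cv2.imwrite(f"pics/{n}0.png",read_camera(n)[:,:,::-1])
    c=get_calibration(n);print(n,np.round(c["camera_matrix"],1).tolist(),np.round(c["world_from_camera"],3).tolist(),[k for k in c])
    for t in("plate","rest","fixture","screw_grip","screw"):
        print(t,[(np.round(d["at"],3).tolist(),round(d["confidence"],2)) for d in search_frame(n,t)][:4])
s=observe();print(s)
E
```

```text
scene [[417.4, 0.0, 316.2], [0.0, 417.4, 197.3], [0.0, 0.0, 1.0]] [[-0.465, -0.539, 0.702, 1.455], [0.885, -0.291, 0.363, 0.448], [0.009, 0.791, 0.612, 0.833], [0.0, 0.0, 0.0, 1.0]] ['camera_matrix', 'world_from_camera']
plate [([0.465, 0.209, 0.011], 0.97), ([0.654, 0.232, 0.094], 0.79), ([0.622, 0.386, 0.01], 0.56)]
rest [([0.638, 0.227, 0.008], 0.63)]
fixture [([0.589, -0.192, 0.033], 0.69)]
screw_grip [([0.514, -0.214, 0.079], 0.4)]
screw [([0.518, -0.21, 0.078], 0.57)]
top [[361.1, 0.0, 323.6], [0.0, 361.1, 194.8], [0.0, 0.0, 1.0]] [[-0.018, 0.997, -0.07, 0.472], [-1.0, -0.017, 0.009, -0.012], [0.008, 0.07, 0.998, 1.239], [0.0, 0.0, 0.0, 1.0]] ['camera_matrix', 'world_from_camera']
plate [([0.457, 0.201, 0.013], 0.77), ([0.613, 0.377, 0.004], 0.62), ([0.638, 0.23, 0.077], 0.59)]
rest [([0.595, 0.21, 0.009], 0.97)]
fixture [([0.556, -0.203, 0.027], 0.77)]
screw_grip [([0.651, 0.011, 0.013], 0.62)]
screw [([0.768, -0.227, 0.008], 0.5), ([0.556, -0.206, 0.029], 0.18)]
{'time': 0.6, 'qpos': array([ 1.00798138e+00,  3.41996604e-01,  1.52409862e+00, -3.08243189e-05,
        1.27539096e+00, -1.45977692e-01]), 'qvel': array([ 0.00049688,  0.00104669, -0.0013035 , -0.00219916, -0.00116932,
       -0.00014201]), 'joint_efforts': array([-1.15861640e-03, -4.30935216e+01, -2.44394016e+01,  7.17868586e-02,
        4.85288166e-02,  3.99691135e-05]), 'tool_pos': array([0.212546  , 0.48007427, 0.22674275]), 'tool_rot': array([3.14149161e+00, 4.46627682e-05, 2.72476437e+00]), 'contact_force': array([0.43684862, 1.19235323, 0.80155112]), 'torque': array([ 0.03487765, -0.00537878, -0.00672157]), 'grip_force': 0.0, 'opening': 0.09166008733130944}
```

View pics/scene0.png

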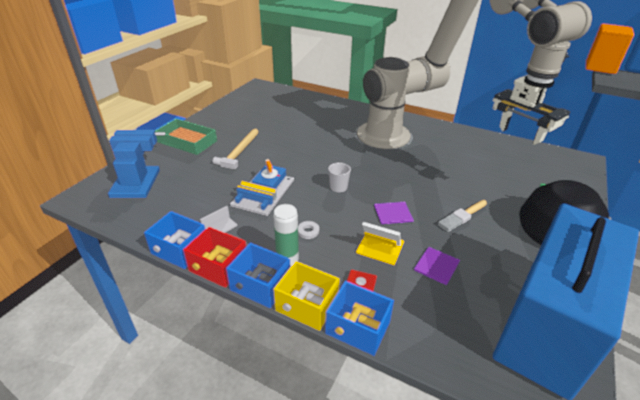

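View pics/top0.png

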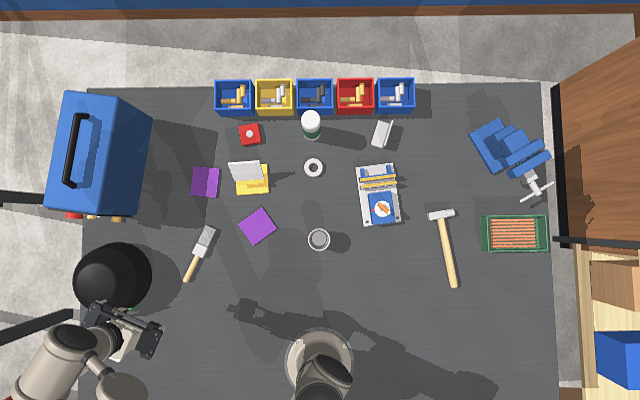

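The scene view shows the fixture at about (262,188) with its wing at (268,168), and the plate on the rest at (381,240). In the top view the rest is at (250,178), the fixture at (378,195) and the wing at (382,209). The purple squares are look-alikes. I'll enlarge these areas.

Run:
```python
import cv2,numpy as np
t=cv2.imread("pics/top0.png");s=cv2.imread("pics/scene0.png")
def c(i,x,y,w=66,h=49,f=6):return cv2.resize(i[y:y+h,x:x+w],(400,300),interpolation=cv2.INTER_CUBIC)
print(c(t,220,150).shape)
cv2.imwrite("pics/c1.png",np.vstack([np.hstack([c(t,216,150),c(t,346,155,100,75)]),np.hstack([c(s,346,215),c(s,222,152,80,60)])]))
```

```text
(300, 400, 3)
```

View pics/c1.png

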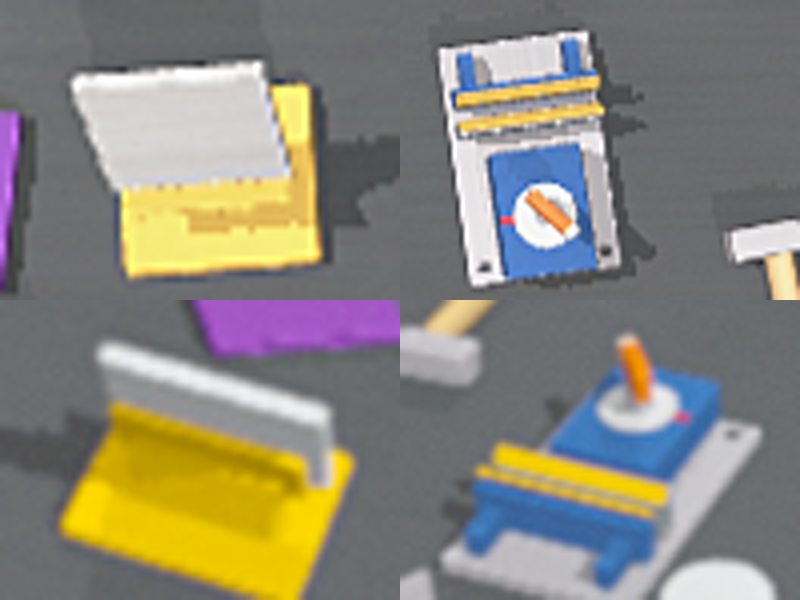

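The crops show the wing's white end pointing to −x−y, about 2.25 rad short of seated. The plate's upper edge and the slot lips are clear. I'll fit the poses to these points.

```bash
cat > h.py <<'E'
from cell import *
import numpy as np
from scipy.optimize import least_squares
C={n:get_calibration(n) for n in("scene","top")}
def proj(n,P):
    c=C[n];W=c["world_from_camera"];p=(np.asarray(P)-W[:3,3])@W[:3,:3]
    p=p*[1,-1,-1];q=p@np.array(c["camera_matrix"]).T
    return q[...,:2]/q[...,2:]
def rz(a):return np.array([[np.cos(a),-np.sin(a),0],[np.sin(a),np.cos(a),0],[0,0,1]])
E
python3 - <<'E'
from h import *
def T2(u,v):return(346+(u-400)/4-.5+.125,155+v/4-.5+.125)
def S2(u,v):return(222+(u-400)/5-.4,152+(v-300)/5-.4)
def T1(u,v):return(216+u/6.06-.4,150+v/6.12-.4)
def S1(u,v):return(346+u/6.06-.4,215+(v-300)/6.12-.4)
g=3.6
F=[("top",(11,60,52),T2(455,95)),("top",(11,-60,52),T2(598,73)),("top",(4,60,42),T2(458,107)),("top",(4,-60,42),T2(601,86)),
("top",(-11-g,60,52),T2(462,138)),("top",(-11-g,-60,52),T2(604,116)),("top",(-95,0,87),T2(552,213)),
("scene",(11,60,52),S2(667,503)),("scene",(11,-60,52),S2(477,470)),("scene",(-11-g,60,52),S2(668,487)),("scene",(-11-g,-60,52),S2(498,444)),("scene",(-95,0,87),S2(632,360))]
def f(p):return np.concatenate([proj(n,rz(p[2])@(np.array(m)/1e3)+[p[0],p[1],0])-q for n,m,q in F])
r=least_squares(f,[.6,-.2,.1],loss="soft_l1",f_scale=1.);print("fix",r.x.round(4),r.fun.reshape(-1,2).round(1).tolist())
x=r.x;s=rz(x[2])@[-.095,0,0]+[x[0],x[1],0];print("screw",s.round(4))
# wing angle: unproject by fit of ends at z=.087
for n,a,b in(("top",T2(577,236),T2(528,193)),("scene",S2(628,340),S2(640,385))):
    o=[least_squares(lambda p:proj(n,[p[0],p[1],.087])-q,s[:2]).x for q in(a,b)]
    d=o[0]-o[1];print(n,np.round(o,4).tolist(),np.hypot(*d),"offset",np.arctan2(-d[0],d[1])-x[2])
P=[("top",(4,50,45),T1(72,77)),("top",(4,-50,45),T1(265,62)),("top",(-4,50,45),T1(76,93)),("top",(-4,-50,45),T1(268,78)),
("scene",(-4,-50,45),S1(102,343)),("scene",(4,-50,45),S1(97,355)),("scene",(-4,50,45),S1(330,405)),("scene",(4,50,45),S1(312,418))]
c,s_=np.cos(np.pi/6),.5;A=np.array([[c,0,s_],[0,1,0],[-s_,0,c]])
def g_(p):return np.concatenate([proj(n,rz(p[3])@A@(np.array(m)/1e3)+p[:3])-q for n,m,q in P])
r=least_squares(g_,[.64,.22,.07,.1],loss="soft_l1");print("plate",r.x.round(4),r.fun.reshape(-1,2).round(1).tolist())
print("top edge mid",(rz(r.x[3])@A@[0,0,.045]+r.x[:3]).round(4))
for p in [("top",(-4,50,-45)),("top",(-4,-50,-45))]:
    q=proj("top",rz(r.x[3])@A@(np.array(p[1])/1e3)+r.x[:3]);print("low",q,T1(118,188),T1(290,178))
E
```

```text
fix [ 0.6023 -0.2048  0.1365] [[0.4, 0.8], [0.3, 0.8], [-0.4, 0.2], [-0.7, -0.0], [-0.1, -2.4], [0.1, -2.4], [1.1, -0.2], [-2.8, 1.0], [0.7, -0.4], [0.5, -0.4], [0.3, 0.4], [0.5, -1.2]]
screw [ 0.5082 -0.2177  0.    ]
top [[0.4889, -0.2334], [0.5239, -0.1953]] 0.051806040184240225 offset 2.262687373511625
scene [[0.4959, -0.2307], [0.537, -0.1949]] 0.05451333819268891 offset 2.1511664372702897
plate [0.6364 0.2244 0.0704 0.0694] [[0.8, 0.3], [0.6, 0.1], [-0.0, -0.3], [0.1, -0.6], [0.3, -0.6], [0.2, 0.2], [-0.2, -0.2], [1.9, 0.5]]
top edge mid [0.6588 0.2259 0.1094]
low [235.0169252  181.30061919] (235.07194719471946, 180.318954248366) (263.4547854785479, 178.68496732026142)
low [264.81886932 178.73858625] (235.07194719471946, 180.318954248366) (263.4547854785479, 178.68496732026142)
```

Run:
```python
from h import *
import cv2
def T2(u,v):return(346+(u-400)/4-.5+.125,155+v/4-.5+.125)
def S2(u,v):return(222+(u-400)/5-.4,152+(v-300)/5-.4)
g=3.5
def F(t): return [("top",(11+t,60,52),T2(455,95)),("top",(11+t,-60,52),T2(598,73)),("top",(4,60,42),T2(458,107)),("top",(4,-60,42),T2(601,86)),
("top",(-4-g,60,42),T2(458,124)),("top",(-4-g,-60,42),T2(603,102)),
("top",(-11-g-t,60,52),T2(462,138)),("top",(-11-g-t,-60,52),T2(604,116)),("top",(-95,0,87),T2(552,213)),
("scene",(11+t,60,52),S2(667,503)),("scene",(11+t,-60,52),S2(477,470)),("scene",(-11-g-t,60,52),S2(668,487)),("scene",(-11-g-t,-60,52),S2(498,444)),("scene",(-95,0,87),S2(632,360))]
def f(p):return np.concatenate([proj(n,rz(p[2])@(np.array(m)/1e3)+[p[0],p[1],0])-q for n,m,q in F(p[3])])
r=least_squares(f,[.6,-.2,.1,3],loss="soft_l1",x_scale=[.01,.01,.1,3]);print("fix",r.x.round(4),r.fun.reshape(-1,2).round(1).tolist())
# red mark & zoom pictures
t=cv2.imread("pics/top0.png");s=cv2.imread("pics/scene0.png")
cv2.imwrite("pics/c2.png",np.hstack([cv2.resize(t[165:215,354:404],(400,400),interpolation=cv2.INTER_LANCZOS4),cv2.resize(s[160:210,230:280],(400,400),interpolation=cv2.INTER_LANCZOS4)]))
```

```text
fix [ 0.6014 -0.205   0.1372  2.9558] [[0.3, 0.2], [0.2, 0.2], [-0.3, 0.5], [-0.6, 0.2], [0.3, -0.4], [-0.6, -0.4], [0.1, -1.2], [0.3, -1.3], [1.2, 0.1], [-3.0, 1.4], [0.3, -0.1], [0.9, -1.1], [0.8, -0.3], [0.6, -1.3]]
```

View pics/c2.png

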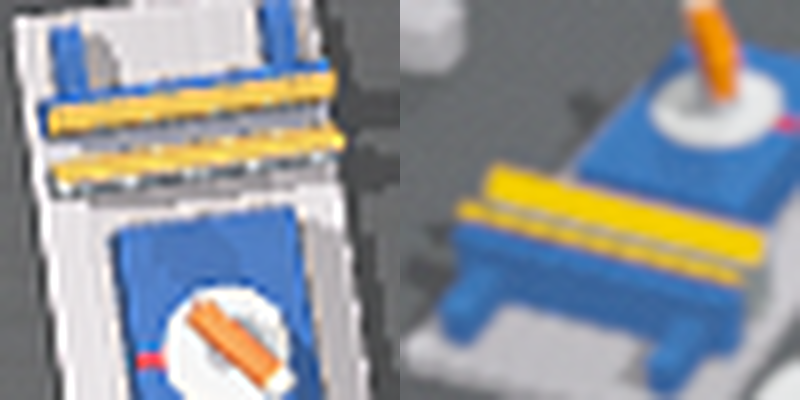

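Run:
```python
from h import *
T=lambda u,v:(354+u/8-.44,165+v/8-.44)
S=lambda u,v:(230+(u-400)/8-.44,160+v/8-.44)
g=3.5
def F(t): return [("top",(11+t,60,52),T(46,106)),("top",(11+t,-60,52),T(333,70)),("top",(4,60,42),T(50,133)),("top",(4,-60,42),T(335,96)),
("top",(-4-g,60,42),T(55,165)),("top",(-4-g,-60,42),T(341,128)),
("top",(-11-g-t,60,52),T(58,186)),("top",(-11-g-t,-60,52),T(344,149)),("top",(-95,0,87),T(240,345)),
("scene",(11+t,60,52),S(745,272)),("scene",(11+t,-60,52),S(459,205)),("scene",(-11-g-t,60,52),S(765,232)),("scene",(-11-g-t,-60,52),S(491,165)),("scene",(-95,0,87),S(715,45))]
def f(p):return np.concatenate([proj(n,rz(p[2])@(np.array(m)/1e3)+[p[0],p[1],0])-q for n,m,q in F(p[3])])
r=least_squares(f,[.6,-.2,.1,3],loss="soft_l1",x_scale=[.01,.01,.1,3]);x=r.x;print("fix",x.round(4),r.fun.reshape(-1,2).round(1).tolist())
s=rz(x[2])@[-.095,0,0]+[x[0],x[1],0];print("screw",s.round(4))
for n,a,b in(("top",T(282,385),T(200,310)),("scene",S(702,0),S(728,90))):
    o=[least_squares(lambda p:proj(n,[p[0],p[1],.087])-q,s[:2]).x for q in(a,b)]
    d=o[0]-o[1];print(n,np.round(o,4).tolist(),np.hypot(*d),"off",np.arctan2(-d[0],d[1])-x[2])
st=observe();from scipy.spatial.transform import Rotation as R
print(R.from_euler("xyz",st["tool_rot"]).as_matrix().round(3))
```

```text
fix [ 0.6019 -0.2049  0.1139  2.7501] [[0.4, 0.2], [0.3, 0.0], [-0.1, 0.1], [-0.1, 0.1], [-0.2, -0.5], [-0.4, -0.5], [0.2, -0.5], [0.3, -0.6], [0.6, 0.2], [-1.0, 0.3], [0.5, 0.1], [0.8, -0.2], [1.3, -0.1], [0.2, -2.7]]
screw [ 0.5075 -0.2157  0.    ]
top [[0.492, -0.2301], [0.5225, -0.1982]] 0.04415484472993164 off 2.26453081153208
scene [[0.4955, -0.2305], [0.5461, -0.1854]] 0.06782024445493991 off 2.1850230659121905
[[-0.914  0.405  0.   ]
 [ 0.405  0.914  0.   ]
 [-0.     0.    -1.   ]]
```

The fit agrees with the given sizes. Poses:
- **Plate:** centre (0.636, 0.224, 0.070), yaw 0.07.
- **Fixture:** (0.602, −0.205), yaw 0.115.
- **Screw:** (0.5075, −0.216), about 2.2 rad short of seated.

The tool stays vertical, so closing the fingers on the plate will bring it upright. Moving now.

Emit:
{"method": "step_arm", "body": {"commands": [{"translation":[0,0,0],"roll":0.1205},{"translation":[0,0,0],"roll":0.1205},{"translation":[0,0,0],"roll":0.1205},{"translation":[0,0,0],"roll":0.1205},{"translation":[0,0,0],"roll":0.1205},{"translation":[0,0,0],"roll":0.1205},{"translation":[0,0,0],"roll":0.1205},{"translation":[0,0,0],"roll":0.1205},{"translation":[0,0,0],"roll":0.1205}], "fingers": 1}}

```text
time: 1.35
tool_pos: [0.2125, 0.4801, 0.2268]
tool_rot: [3.142, -0.0, 1.634]
contact_force: [0.3, -0.1, 0.9]
opening: 0.0916
grip_force: 0.0
```

Emit:
{"method": "step_arm", "body": {"commands": [{"translation":[-23.7,33.4,0],"roll":0},{"translation":[-23.7,33.4,0],"roll":0},{"translation":[-23.7,33.4,0],"roll":0},{"translation":[-23.7,33.4,0],"roll":0},{"translation":[-23.7,33.4,0],"roll":0},{"translation":[-23.7,33.4,0],"roll":0},{"translation":[-23.7,33.4,0],"roll":0},{"translation":[-23.7,33.4,0],"roll":0},{"translation":[-23.7,33.4,0],"roll":0},{"translation":[-23.7,33.4,0],"roll":0},{"translation":[-23.7,33.4,0],"roll":0},{"translation":[-23.7,33.4,0],"roll":0},{"translation":[0,0,0],"roll":0}]}}

```text
time: 2.43
tool_pos: [0.6373, 0.2187, 0.2249]
tool_rot: [3.14, 0.002, 1.634]
contact_force: [-1.2, 0.5, 0.0]
opening: 0.0922
grip_force: 0.0
```

Emit:
{"method": "step_arm", "body": {"commands": [{"translation":[5,-5,0],"roll":0},{"translation":[0,0,20],"roll":0},{"translation":[0,0,25],"roll":0},{"translation":[0,0,25],"roll":0},{"translation":[0,0,20],"roll":0},{"translation":[0,0,0],"roll":0},{"translation":[0,0,0],"roll":0}]}}

```text
time: 3.02
tool_pos: [0.6252, 0.23, 0.1365]
tool_rot: [-3.139, -0.0, 1.642]
contact_force: [0.1, 0.3, 0.6]
opening: 0.0916
grip_force: 0.0
```

Run:
```python
from h import *
import cv2
a=read_camera("scene");b=read_camera("top")
cv2.imwrite("pics/d1.png",np.hstack([cv2.resize(a[170:290,320:440],(400,400),interpolation=3),cv2.resize(b[110:230,190:310],(400,400),interpolation=3)])[:,:,::-1])
```

```text
(no output)
```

View pics/d1.png

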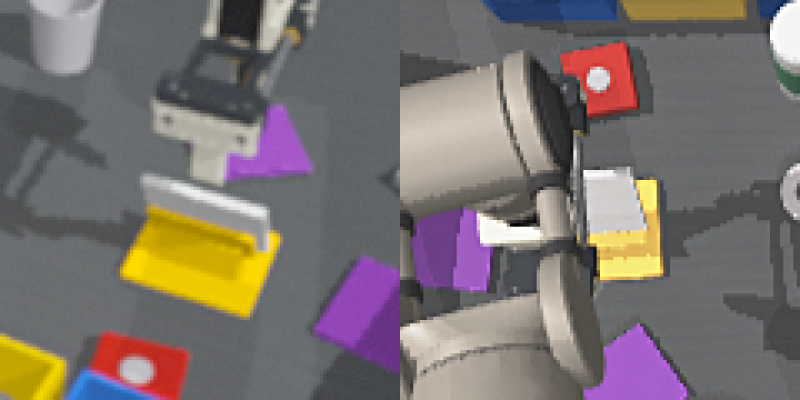

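The scene view shows the far finger tip at crop (208,180), above the plate's top edge. The top view shows the plate uncovered on the right, at crop (615,200). I'll correct by about 7 mm, then go down in two steps.

Emit:
{"method": "step_arm", "body": {"commands": [{"translation":[-6,8,0],"roll":0},{"translation":[0,0,0],"roll":0},{"translation":[0,0,10],"roll":0},{"translation":[0,0,10],"roll":0},{"translation":[0,0,0],"roll":0},{"translation":[0,0,0],"roll":0},{"translation":[0,0,0],"roll":0}]}}

```text
time: 3.7
tool_pos: [0.635, 0.2234, 0.1164]
tool_rot: [-3.141, -0.0, 1.64]
contact_force: [0.9, -0.2, 0.1]
opening: 0.092
grip_force: 0.0
```

Run:
```python
from h import *
s=observe();print(s["tool_pos"],s["tool_rot"],s["contact_force"])
R=rz(s["tool_rot"][2])
for o in(.046,.065,-.046):
    for w in (-.0095,.0095):print(o,proj("scene",s["tool_pos"]+R@[w,-o*-1*-1,0]))
```

```text
[0.63500962 0.22341805 0.11638715] [-3.14093028e+00 -8.02386929e-06  1.64032618e+00] [ 0.85559355 -0.18116647  0.14479559]
0.046 [374.41504471 229.71935531]
0.046 [381.59047132 231.79411736]
0.065 [372.14402901 234.34773244]
0.065 [379.40112202 236.47617825]
-0.046 [384.62937012 208.90234821]
-0.046 [391.43350301 210.74417624]
```

Emit:
{"method": "step_arm", "body": {"commands": [{"translation":[0,0,10],"roll":0},{"translation":[0,0,10],"roll":0},{"translation":[0,0,8.5],"roll":0},{"translation":[0,0,0],"roll":0},{"translation":[0,0,0],"roll":0}]}}

```text
time: 4.12
tool_pos: [0.6346, 0.2233, 0.087]
tool_rot: [-3.139, 0.0, 1.64]
contact_force: [0.2, 1.1, 0.6]
opening: 0.0917
grip_force: 0.0
```

Emit:
{"method": "step_arm", "body": {"commands": [{"translation":[0,-7,0],"roll":0},{"translation":[0,-7,0],"roll":0},{"translation":[0,-6,0],"roll":0},{"translation":[0,0,0],"roll":0},{"translation":[0,0,0],"roll":0}]}}

```text
time: 4.53
tool_pos: [0.6151, 0.2221, 0.0889]
tool_rot: [3.141, -0.0, 1.641]
contact_force: [1.0, 0.5, -0.7]
opening: 0.0917
grip_force: 0.7
```

Emit:
{"method": "step_arm", "body": {"commands": [{"translation":[0,0,0],"roll":0},{"translation":[0,0,0],"roll":0},{"translation":[0,0,0],"roll":0},{"translation":[0,0,0],"roll":0}], "fingers": 0.5, "grip_force": 15}}

```text
time: 4.87
tool_pos: [0.6156, 0.222, 0.0885]
tool_rot: [3.141, -0.0, 1.64]
contact_force: [1.9, 0.3, 1.8]
opening: 0.0698
grip_force: 1.0
```

Emit:
{"method": "step_arm", "body": {"commands": [{"translation":[0,0,0],"roll":0},{"translation":[0,0,0],"roll":0},{"translation":[0,0,0],"roll":0},{"translation":[0,0,0],"roll":0},{"translation":[0,0,0],"roll":0},{"translation":[0,0,0],"roll":0},{"translation":[0,0,0],"roll":0},{"translation":[0,0,0],"roll":0},{"translation":[0,0,0],"roll":0}], "fingers": 0}}

```text
time: 5.62
tool_pos: [0.615, 0.222, 0.0881]
tool_rot: [-3.141, -0.0, 1.64]
contact_force: [0.3, 0.2, -0.3]
opening: 0.0094
grip_force: 0.4
```

Emit:
{"method": "step_arm", "body": {"commands": [{"translation":[0,0,0],"roll":0},{"translation":[0,0,0],"roll":0},{"translation":[0,0,0],"roll":0},{"translation":[0,0,0],"roll":0}], "grip_force": 35}}

```text
time: 5.95
tool_pos: [0.6155, 0.222, 0.0882]
tool_rot: [3.141, -0.0, 1.64]
contact_force: [3.9, 0.2, -1.4]
opening: 0.0078
grip_force: 35.0
```

Run:
```python
from h import *
import cv2
a=read_camera("scene");s=observe();print(s["tool_pos"],s["contact_force"],s["opening"])
cv2.imwrite("pics/d2.png",cv2.resize(a[190:270,330:430],(800,600),interpolation=3)[:,:,::-1])
```

```text
[0.61552673 0.22201543 0.08819613] [ 2.24509202  0.06544176 -1.98584377] 0.008291823877872688
```

View pics/d2.png

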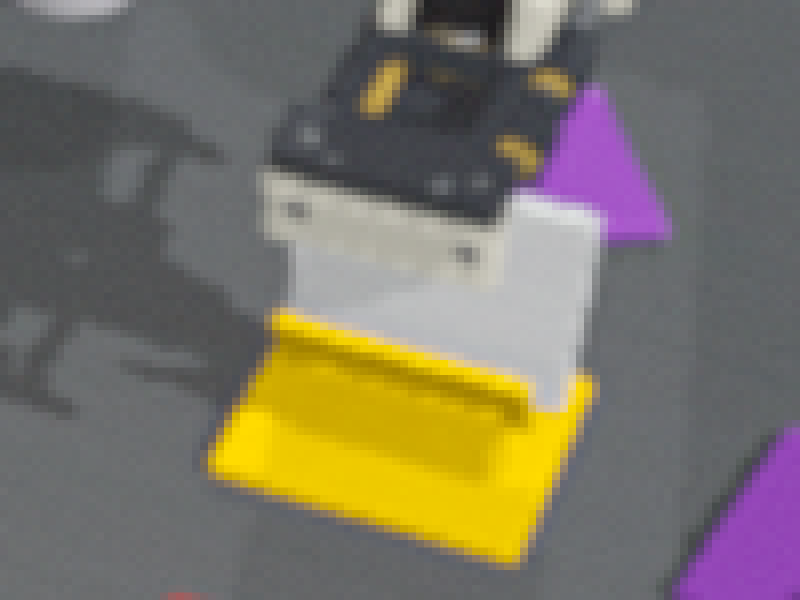

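The plate is pinched upright, with its outline standing on the ledge around crop (440,300) and the opening at 8 mm. Next: lift it and carry it above can height to the slot.

Emit:
{"method": "step_arm", "body": {"commands": [{"translation":[0,0,-5],"roll":0},{"translation":[0,0,-15],"roll":0},{"translation":[0,0,-20],"roll":0},{"translation":[0,0,-25],"roll":0},{"translation":[0,0,-25],"roll":0},{"translation":[0,0,-25],"roll":0},{"translation":[0,0,-25],"roll":0},{"translation":[0,0,-20],"roll":0},{"translation":[0,0,-15],"roll":-0.023},{"translation":[0,0,-5],"roll":-0.023},{"translation":[0,0,0],"roll":0},{"translation":[0,0,0],"roll":0}], "grip_force": 40}}

```text
time: 7.0
tool_pos: [0.6144, 0.2219, 0.2667]
tool_rot: [-3.138, 0.0, 1.686]
contact_force: [-0.2, 0.2, -6.5]
opening: 0.0082
grip_force: 40.0
```

Emit:
{"method": "step_arm", "body": {"commands": [{"translation":[-10,-1.5,0],"roll":0},{"translation":[-20,-3.1,0],"roll":0},{"translation":[-30.2,-4.6,0],"roll":0},{"translation":[-30.2,-4.6,0],"roll":0},{"translation":[-30.2,-4.6,0],"roll":0},{"translation":[-30.2,-4.6,0],"roll":0},{"translation":[-30.2,-4.6,0],"roll":0},{"translation":[-30.2,-4.6,0],"roll":0},{"translation":[-30.2,-4.6,0],"roll":0},{"translation":[-30.2,-4.6,0],"roll":0},{"translation":[-30.2,-4.6,0],"roll":0},{"translation":[-30.2,-4.6,0],"roll":0},{"translation":[-30.2,-4.6,0],"roll":0},{"translation":[-30.2,-4.6,0],"roll":0},{"translation":[-20,-3.1,0],"roll":0},{"translation":[-10,-1.5,0],"roll":0},{"translation":[0,0,0],"roll":0},{"translation":[0,0,0],"roll":0},{"translation":[0,0,0],"roll":0},{"translation":[0,0,0],"roll":0}]}}

```text
time: 8.67
tool_pos: [0.6, -0.2034, 0.2681]
tool_rot: [-3.141, -0.001, 1.688]
contact_force: [0.3, -0.8, -5.2]
opening: 0.0075
grip_force: 40.0
```

Emit:
{"method": "step_arm", "body": {"commands": [{"translation":[-1.5,0,10],"roll":0},{"translation":[0,0,25],"roll":0},{"translation":[0,0,30],"roll":0},{"translation":[0,0,30],"roll":0},{"translation":[0,0,25],"roll":0},{"translation":[0,0,10],"roll":0},{"translation":[0,0,0],"roll":0},{"translation":[0,0,0],"roll":0},{"translation":[0,0,0],"roll":0},{"translation":[0,0,0],"roll":0}]}}

```text
time: 9.5
tool_pos: [0.6013, -0.2069, 0.1404]
tool_rot: [3.138, 0.002, 1.686]
contact_force: [-0.2, 0.5, -5.8]
opening: 0.008
grip_force: 40.0
```

Run:
```python
from h import *
import cv2
a=read_camera("scene");b=read_camera("top");s=observe();print(s["tool_pos"],s["tool_rot"],s["contact_force"],s["opening"])
cv2.imwrite("pics/d3.png",np.hstack([cv2.resize(a[138:218,220:300],(600,600),interpolation=3),cv2.resize(b[145:225,355:382],(200,600),interpolation=3)])[:,:,::-1])
p=s["tool_pos"];R=rz(s["tool_rot"][2]-np.pi/2)
f=lambda P:((proj("scene",P)-[220,138]+.5)*7.5).round(0).tolist()
for y in(-.05,.05):
  for x in(.004,-.004):
    print("bot",f(p+R@[x,y,-.055]),"top",f(p+R@[x,y,.035]))
F=rz(.114)
for y in(-.06,.06):
  for x in(.0138,-.0173):print("lip",f(np.array([.6019,-.2049,0])+F@[x,y,.052]))
```

```text
[ 0.60081994 -0.20679527  0.13987791] [3.13906455e+00 1.53854913e-03 1.68633428e+00] [-0.66795387 -0.29319689 -5.25715969] 0.00748300711589663
bot [157.0, 285.0] top [134.0, 100.0]
bot [166.0, 275.0] top [143.0, 90.0]
bot [372.0, 337.0] top [359.0, 150.0]
bot [381.0, 326.0] top [368.0, 140.0]
lip [134.0, 359.0]
lip [171.0, 319.0]
lip [391.0, 423.0]
lip [424.0, 381.0]
```

View pics/d3.png

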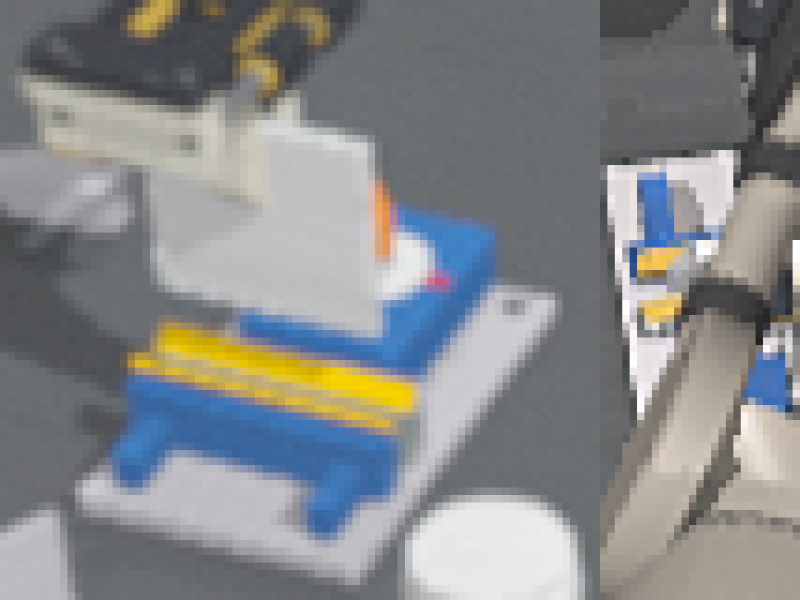

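The picture shows the plate hanging above the slot, with its lower edge from (155,285) to (382,338) in line with the lips, which match their predicted pixels. Lowering it gently.

Emit:
{"method": "step_arm", "body": {"commands": [{"translation":[1,0,10],"roll":0},{"translation":[0,0,10],"roll":0},{"translation":[0,0,8],"roll":0},{"translation":[0,0,5],"roll":0},{"translation":[0,0,4],"roll":0},{"translation":[0,0,4],"roll":0},{"translation":[0,0,4],"roll":0},{"translation":[0,0,0],"roll":0}]}}

```text
time: 10.27
tool_pos: [0.5996, -0.2053, 0.0923]
tool_rot: [-3.141, -0.001, 1.686]
contact_force: [-0.1, 0.2, -7.0]
opening: 0.0078
grip_force: 40.0
```

Emit:
{"method": "step_arm", "body": {"commands": [{"translation":[0,0,4],"roll":0},{"translation":[0,0,4],"roll":0},{"translation":[0,0,4],"roll":0},{"translation":[0,0,4],"roll":0},{"translation":[0,0,0],"roll":0},{"translation":[0,0,0],"roll":0}]}}

```text
time: 10.77
tool_pos: [0.5998, -0.2054, 0.0768]
tool_rot: [-3.141, -0.0, 1.686]
contact_force: [1.0, 0.5, -5.6]
opening: 0.0078
grip_force: 40.0
```

Emit:
{"method": "step_arm", "body": {"commands": [{"translation":[0,0,2],"roll":0},{"translation":[0,0,2],"roll":0},{"translation":[0,0,2],"roll":0},{"translation":[0,0,0],"roll":0},{"translation":[0,0,0],"roll":0}]}}

```text
time: 11.18
tool_pos: [0.5999, -0.2054, 0.0711]
tool_rot: [-3.141, -0.0, 1.686]
contact_force: [0.3, 0.4, -5.0]
opening: 0.008
grip_force: 40.0
```

Emit:
{"method": "step_arm", "body": {"commands": [{"translation":[0,0,1],"roll":0},{"translation":[0,0,1],"roll":0},{"translation":[0,0,0],"roll":0},{"translation":[0,0,0],"roll":0}]}}

```text
time: 11.52
tool_pos: [0.6, -0.2055, 0.0692]
tool_rot: [3.142, -0.0, 1.686]
contact_force: [0.1, -0.0, -5.8]
opening: 0.008
grip_force: 40.0
```

Emit:
{"method": "step_arm", "body": {"commands": [{"translation":[0,0,1],"roll":0},{"translation":[0,0,0.5],"roll":0},{"translation":[0,0,0],"roll":0},{"translation":[0,0,0],"roll":0}]}}

```text
time: 11.85
tool_pos: [0.6, -0.2055, 0.0676]
tool_rot: [-3.142, -0.0, 1.686]
contact_force: [0.8, 0.3, -5.7]
opening: 0.0076
grip_force: 40.0
```

Emit:
{"method": "step_arm", "body": {"commands": [{"translation":[0,0,1],"roll":0},{"translation":[0,0,1],"roll":0},{"translation":[0,0,0],"roll":0},{"translation":[0,0,0],"roll":0}]}}

```text
time: 12.18
tool_pos: [0.6002, -0.2055, 0.0672]
tool_rot: [3.141, 0.001, 1.686]
contact_force: [-3.1, 1.2, 5.2]
opening: 0.0079
grip_force: 40.0
```

Emit:
{"method": "step_arm", "body": {"commands": [{"translation":[0,0,0.7],"roll":0},{"translation":[0,0,0.7],"roll":0},{"translation":[0,0,0],"roll":0},{"translation":[0,0,0],"roll":0}]}}

```text
time: 12.52
tool_pos: [0.6003, -0.2056, 0.0672]
tool_rot: [3.14, 0.001, 1.686]
contact_force: [-5.3, 2.5, 14.7]
opening: 0.0077
grip_force: 40.0
```

The floor contact came at the expected height (TCP 67 mm). Releasing and lifting clear.

Emit:
{"method": "step_arm", "body": {"commands": [{"translation":[0,0,-0.7],"roll":0},{"translation":[0,0,-0.7],"roll":0},{"translation":[0,0,0],"roll":0}]}}

```text
time: 12.77
tool_pos: [0.6002, -0.2056, 0.0672]
tool_rot: [3.14, 0.001, 1.686]
contact_force: [-3.8, 1.4, 7.9]
opening: 0.008
grip_force: 40.0
```

Emit:
{"method": "step_arm", "body": {"commands": [{"translation":[0,0,0],"roll":0},{"translation":[0,0,0],"roll":0},{"translation":[0,0,0],"roll":0},{"translation":[0,0,0],"roll":0}], "fingers": 0.4}}

```text
time: 13.1
tool_pos: [0.6002, -0.2056, 0.0656]
tool_rot: [3.141, 0.0, 1.686]
contact_force: [-1.2, 0.6, 0.6]
opening: 0.0298
grip_force: 0.0
```

Emit:
{"method": "step_arm", "body": {"commands": [{"translation":[0,0,-10],"roll":0},{"translation":[0,0,-20],"roll":0},{"translation":[0,0,-25],"roll":0},{"translation":[0,0,-20],"roll":0},{"translation":[0,0,-10],"roll":0},{"translation":[0,0,0],"roll":0},{"translation":[0,0,0],"roll":0}]}}

```text
time: 13.68
tool_pos: [0.6, -0.2055, 0.1507]
tool_rot: [3.141, 0.0, 1.686]
contact_force: [-0.2, -0.2, 0.3]
opening: 0.0369
grip_force: 0.0
```

Run:
```python
from h import *
import cv2
a=read_camera("scene");b=read_camera("top");s=observe();print(s["tool_pos"],s["tool_rot"],s["contact_force"],s["opening"])
cv2.imwrite("pics/d4.png",np.hstack([cv2.resize(a[138:218,220:300],(600,600),interpolation=3),cv2.resize(b[145:225,355:382],(200,600),interpolation=3)])[:,:,::-1])
for t in("plate","fixture"):print(t,[(np.round(d["at"],3).tolist(),round(d["confidence"],2)) for d in search_frame("scene",t)][:4])
```

```text
[ 0.59921461 -0.20514085  0.14916746] [-3.13938460e+00 -1.49221319e-03  1.68624658e+00] [-0.88783049 -0.42182752  0.74889298] 0.03668934475332415
plate [([0.465, 0.209, 0.01], 0.85), ([0.603, -0.201, 0.072], 0.79), ([0.622, 0.383, 0.009], 0.76)]
fixture [([0.611, -0.183, 0.025], 0.94), ([0.637, 0.231, 0.015], 0.68)]
```

View pics/d4.png

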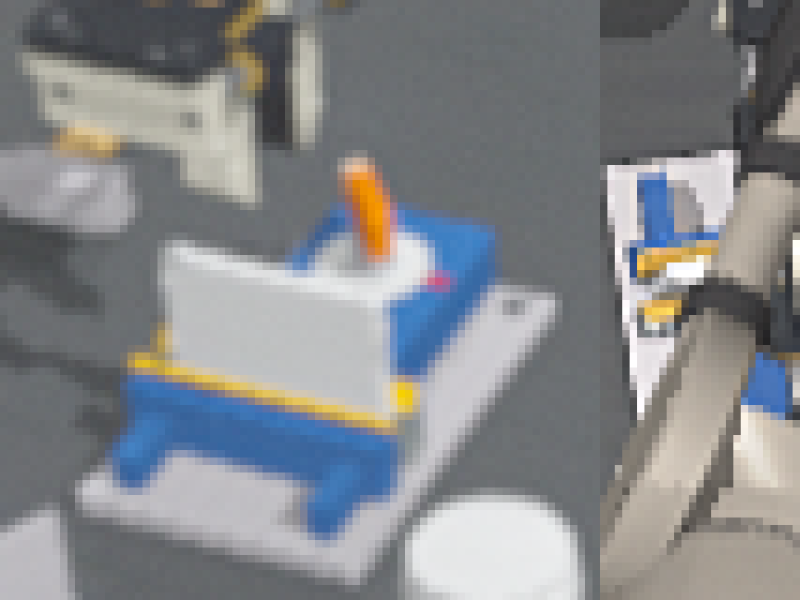

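The plate stands upright in the slot. It runs from about (165,245) to (393,425) and is roughly centred between the lip ends. Next, the wing screw.

Emit:
{"method": "step_arm", "body": {"commands": [{"translation":[0,-18.6,0],"roll":0},{"translation":[0,-18.6,0],"roll":0},{"translation":[0,-18.6,0],"roll":0},{"translation":[0,-18.6,0],"roll":0},{"translation":[0,-18.6,0],"roll":0},{"translation":[0,0,0],"roll":0.114},{"translation":[0,0,0],"roll":0.114},{"translation":[0,0,0],"roll":0.114},{"translation":[0,0,0],"roll":0.114},{"translation":[0,0,0],"roll":0.114},{"translation":[0,0,0],"roll":0.114},{"translation":[0,0,0],"roll":0.114},{"translation":[0,0,0],"roll":0.114},{"translation":[0,0,0],"roll":0},{"translation":[0,0,0],"roll":0}], "fingers": 0.5}}

```text
time: 15.13
tool_pos: [0.5073, -0.2161, 0.15]
tool_rot: [-3.14, 0.0, 0.778]
contact_force: [-0.5, 0.5, 0.6]
opening: 0.0459
grip_force: 0.0
```

Emit:
{"method": "step_arm", "body": {"commands": [{"translation":[0,0,10],"roll":0},{"translation":[0,0,15],"roll":0},{"translation":[0,0,15],"roll":0},{"translation":[0,0,10],"roll":0},{"translation":[0,0,0],"roll":0},{"translation":[0,0,0],"roll":0}]}}

```text
time: 15.63
tool_pos: [0.5073, -0.216, 0.1]
tool_rot: [-3.14, 0.0, 0.775]
contact_force: [-0.4, -0.6, 1.0]
opening: 0.0459
grip_force: 0.0
```

Emit:
{"method": "step_arm", "body": {"commands": [{"translation":[0,0,6],"roll":0},{"translation":[0,0,8],"roll":0},{"translation":[0,0,8],"roll":0},{"translation":[0,0,8],"roll":0},{"translation":[0,0,8],"roll":0},{"translation":[0,0,5],"roll":0},{"translation":[0,0,0],"roll":0},{"translation":[0,0,0],"roll":0}]}}

```text
time: 16.3
tool_pos: [0.5075, -0.2161, 0.0573]
tool_rot: [-3.141, 0.0, 0.774]
contact_force: [0.7, 0.2, 0.2]
opening: 0.0458
grip_force: 0.0
```

Emit:
{"method": "step_arm", "body": {"commands": [{"translation":[0,0,0],"roll":0},{"translation":[0,0,0],"roll":0},{"translation":[0,0,0],"roll":0},{"translation":[0,0,0],"roll":0},{"translation":[0,0,0],"roll":0},{"translation":[0,0,0],"roll":0},{"translation":[0,0,0],"roll":0}], "fingers": 0, "grip_force": 8}}

```text
time: 16.88
tool_pos: [0.5082, -0.2167, 0.058]
tool_rot: [3.14, -0.0, 0.774]
contact_force: [1.7, -1.5, -0.9]
opening: 0.0172
grip_force: 8.0
```

Run:
```python
from h import *
s=observe();print({k:np.round(s[k],4) for k in s})
```

```text
{'time': np.float64(16.8833), 'qpos': array([-5.4180e-01,  5.7790e-01,  1.6577e+00, -1.0000e-04,  9.0410e-01,
        2.5490e-01]), 'qvel': array([-0.0003, -0.0008, -0.0008,  0.0009,  0.0015,  0.0004]), 'joint_efforts': array([ 6.87000e-01, -4.90849e+01, -1.73680e+01,  2.75800e-01,
        8.79800e-01, -1.00000e-04]), 'tool_pos': array([ 0.5082, -0.2167,  0.058 ]), 'tool_rot': array([ 3.1398e+00, -4.0000e-04,  7.7420e-01]), 'contact_force': array([ 1.7156, -1.4786, -0.9477]), 'torque': array([-0.4649, -0.2214,  0.0788]), 'grip_force': np.float64(8.0002), 'opening': np.float64(0.0172)}
```

Emit:
{"method": "step_arm", "body": {"commands": [{"translation":[0,0,0],"roll":0},{"translation":[0,0,0],"roll":0},{"translation":[0,0,0],"roll":0},{"translation":[0,0,0],"roll":0},{"translation":[0,0,0],"roll":0},{"translation":[0,0,0],"roll":0}], "grip_force": 25}}

```text
time: 17.38
tool_pos: [0.5082, -0.2167, 0.058]
tool_rot: [3.14, -0.0, 0.774]
contact_force: [3.1, -3.6, -0.7]
opening: 0.0164
grip_force: 25.0
```

Run:
```python
from h import *
s=observe();print({k:np.round(s[k],4) for k in s})
```

```text
{'time': np.float64(17.3833), 'qpos': array([-5.4180e-01,  5.7800e-01,  1.6578e+00, -1.0000e-04,  9.0420e-01,
        2.5490e-01]), 'qvel': array([ 0.0018,  0.0004, -0.0006, -0.0008,  0.0004,  0.0007]), 'joint_efforts': array([ 1.23940e+00, -4.84934e+01, -1.59573e+01,  4.49900e-01,
        1.59630e+00, -6.20000e-03]), 'tool_pos': array([ 0.5082, -0.2167,  0.058 ]), 'tool_rot': array([ 3.140e+00, -4.000e-04,  7.742e-01]), 'contact_force': array([ 3.1068, -3.5585, -0.6625]), 'torque': array([-0.754 , -0.467 , -0.0327]), 'grip_force': np.float64(25.0003), 'opening': np.float64(0.0164)}
```

The opening stopped at 16 mm and the wing didn't align. The finger tips are probably on the stem below the wing, so I'll regrip 7 mm higher.

Emit:
{"method": "step_arm", "body": {"commands": [{"translation":[0,0,0],"roll":0},{"translation":[0,0,0],"roll":0},{"translation":[0,0.7,-4],"roll":0},{"translation":[0,0,-3],"roll":0},{"translation":[0,0,0],"roll":0}], "fingers": 0.4, "grip_force": 12}}

```text
time: 17.8
tool_pos: [0.5081, -0.2165, 0.0653]
tool_rot: [3.142, -0.0, 0.774]
contact_force: [0.6, -1.1, 0.1]
opening: 0.0364
grip_force: 0.0
```

Emit:
{"method": "step_arm", "body": {"commands": [{"translation":[0,0,0],"roll":0},{"translation":[0,0,0],"roll":0},{"translation":[0,0,0],"roll":0},{"translation":[0,0,0],"roll":0},{"translation":[0,0,0],"roll":0},{"translation":[0,0,0],"roll":0}], "fingers": 0}}

```text
time: 18.3
tool_pos: [0.5082, -0.2168, 0.0646]
tool_rot: [3.141, -0.0, 0.774]
contact_force: [1.5, -0.5, -1.2]
opening: 0.0118
grip_force: 11.8
```

Run:
```python
from h import *
import cv2
s=observe();print({k:np.round(s[k],4) for k in ("tool_pos","tool_rot","contact_force","torque","opening","grip_force","qpos")})
a=read_camera("scene");b=read_camera("top")
cv2.imwrite("pics/d5.png",np.hstack([cv2.resize(a[130:210,225:305],(500,500),interpolation=3),cv2.resize(b[165:225,350:410],(300,500),interpolation=3)])[:,:,::-1])
```

```text
{'tool_pos': array([ 0.5082, -0.2168,  0.0646]), 'tool_rot': array([ 3.1414e+00, -1.0000e-04,  7.7440e-01]), 'contact_force': array([ 1.5176, -0.4623, -1.2272]), 'torque': array([-0.1398,  0.0259,  0.1053]), 'opening': np.float64(0.0118), 'grip_force': np.float64(11.821), 'qpos': array([-0.5419,  0.5694,  1.6508,  0.    ,  0.9213,  0.2544])}
```

View pics/d5.png

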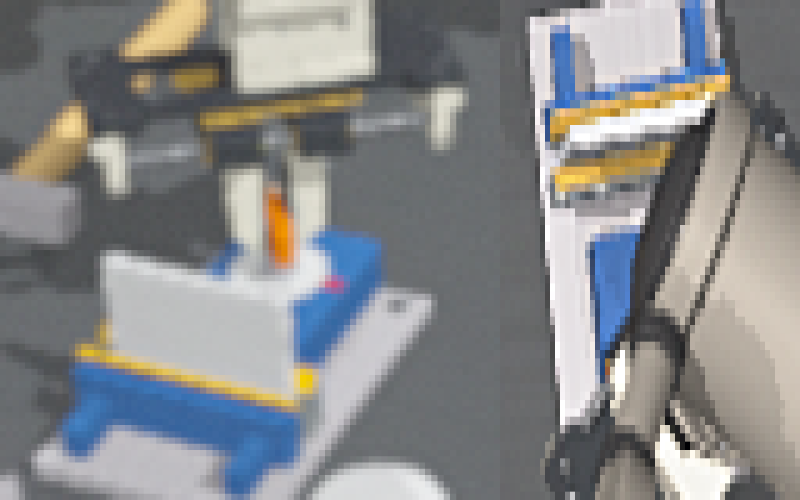

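The grip is on the wing: the opening is 11.8 mm, and the orange bar sits between the fingers at crop (278,230). The plate still stands. Turning clockwise, and watching the torque near the seat.

Emit:
{"method": "step_arm", "body": {"commands": [{"translation":[0,0,0],"roll":0.05},{"translation":[0,0,0],"roll":0.1},{"translation":[0,0,0],"roll":0.1},{"translation":[0,0,0],"roll":0.1},{"translation":[0,0,0],"roll":0.1},{"translation":[0,0,0],"roll":0.1},{"translation":[0,0,0],"roll":0.1},{"translation":[0,0,0],"roll":0.1},{"translation":[0,0,0],"roll":0.1},{"translation":[0,0,0],"roll":0.05},{"translation":[0,0,0],"roll":0}], "grip_force": 20}}

```text
time: 19.32
tool_pos: [0.5082, -0.2171, 0.0646]
tool_rot: [3.141, -0.0, -0.128]
contact_force: [0.9, -2.9, -2.9]
opening: 0.0118
grip_force: 19.9
```

```bash
cat > o.py <<'E'
from h import *
s=observe();print({k:np.round(s[k],3).tolist() for k in ("tool_pos","tool_rot","contact_force","torque","opening","grip_force")},s["qpos"][5].round(3),s["joint_efforts"][5].round(3))
E
python3 o.py
```

```text
{'tool_pos': [0.508, -0.217, 0.065], 'tool_rot': [3.141, -0.0, -0.128], 'contact_force': [0.918, -2.897, -2.89], 'torque': [-0.507, 0.067, -0.02], 'opening': 0.012, 'grip_force': 19.933} 1.156 0.833
```

Emit:
{"method": "step_arm", "body": {"commands": [{"translation":[0,0,0],"roll":0.05},{"translation":[0,0,0],"roll":0.1},{"translation":[0,0,0],"roll":0.1},{"translation":[0,0,0],"roll":0.1},{"translation":[0,0,0],"roll":0.1},{"translation":[0,0,0],"roll":0.1},{"translation":[0,0,0],"roll":0.1},{"translation":[0,0,0],"roll":0.1},{"translation":[0,0,0],"roll":0.1},{"translation":[0,0,0],"roll":0.1},{"translation":[0,0,0],"roll":0.05},{"translation":[0,0,0],"roll":0}]}}

```text
time: 20.32
tool_pos: [0.508, -0.2173, 0.0646]
tool_rot: [3.141, -0.001, -1.126]
contact_force: [0.5, -4.4, -2.7]
opening: 0.0114
grip_force: 20.0
```

```bash
python3 o.py
```

```text
{'tool_pos': [0.508, -0.217, 0.065], 'tool_rot': [3.141, -0.001, -1.126], 'contact_force': [0.534, -4.414, -2.658], 'torque': [-0.712, 0.116, -0.061], 'opening': 0.011, 'grip_force': 19.958} 2.155 0.772
```

Emit:
{"method": "step_arm", "body": {"commands": [{"translation":[0,0,0],"roll":0.05},{"translation":[0,0,0],"roll":0.05},{"translation":[0,0,0],"roll":0.05},{"translation":[0,0,0],"roll":0.05},{"translation":[0,0,0],"roll":0}]}}

```text
time: 20.73
tool_pos: [0.508, -0.2173, 0.0646]
tool_rot: [3.141, -0.001, -1.325]
contact_force: [-1.3, -5.8, -2.6]
opening: 0.0114
grip_force: 20.0
```

```bash
python3 o.py
```

```text
{'tool_pos': [0.508, -0.217, 0.065], 'tool_rot': [3.141, -0.001, -1.325], 'contact_force': [-1.297, -5.801, -2.642], 'torque': [-0.83, 0.201, -0.073], 'opening': 0.011, 'grip_force': 19.958} 2.353 0.649
```

Emit:
{"method": "step_arm", "body": {"commands": [{"translation":[0,0,0],"roll":0.03},{"translation":[0,0,0],"roll":0.03},{"translation":[0,0,0],"roll":0.03},{"translation":[0,0,0],"roll":0}]}}

```text
time: 21.07
tool_pos: [0.508, -0.2173, 0.0646]
tool_rot: [3.141, -0.001, -1.413]
contact_force: [-0.4, -5.6, -3.1]
opening: 0.0116
grip_force: 19.9
```

```bash
python3 o.py
```

```text
{'tool_pos': [0.508, -0.217, 0.065], 'tool_rot': [3.141, -0.001, -1.413], 'contact_force': [-0.397, -5.609, -3.104], 'torque': [-0.886, 0.163, -0.022], 'opening': 0.012, 'grip_force': 19.95} 2.442 0.379
```

Emit:
{"method": "step_arm", "body": {"commands": [{"translation":[0,0,0],"roll":0.02},{"translation":[0,0,0],"roll":0.02},{"translation":[0,0,0],"roll":0}]}}

```text
time: 21.32
tool_pos: [0.5079, -0.2173, 0.0646]
tool_rot: [3.141, -0.001, -1.453]
contact_force: [-1.0, -5.4, -2.8]
opening: 0.0119
grip_force: 19.9
```

```bash
python3 o.py
```

```text
{'tool_pos': [0.508, -0.217, 0.065], 'tool_rot': [3.141, -0.001, -1.453], 'contact_force': [-0.961, -5.399, -2.836], 'torque': [-0.796, 0.207, 0.034], 'opening': 0.012, 'grip_force': 19.943} 2.481 0.277
```

Emit:
{"method": "step_arm", "body": {"commands": [{"translation":[0,0,0],"roll":0.02},{"translation":[0,0,0],"roll":0.02},{"translation":[0,0,0],"roll":0}]}}

```text
time: 21.57
tool_pos: [0.5079, -0.2173, 0.0646]
tool_rot: [3.141, -0.001, -1.492]
contact_force: [0.6, -5.0, -2.9]
opening: 0.0122
grip_force: 20.3
```

```bash
python3 o.py
```

```text
{'tool_pos': [0.508, -0.217, 0.065], 'tool_rot': [3.141, -0.001, -1.492], 'contact_force': [0.593, -4.978, -2.905], 'torque': [-0.797, 0.222, 0.372], 'opening': 0.012, 'grip_force': 20.274} 2.521 0.657
```

The torque jumped from 0.03 to 0.37 N m at about −1.47, the angle expected for seated. One small push more will confirm it.

Emit:
{"method": "step_arm", "body": {"commands": [{"translation":[0,0,0],"roll":0.02},{"translation":[0,0,0],"roll":0.01},{"translation":[0,0,0],"roll":0},{"translation":[0,0,0],"roll":0}]}}

```text
time: 21.9
tool_pos: [0.5079, -0.2172, 0.0647]
tool_rot: [3.141, -0.001, -1.521]
contact_force: [-0.8, -5.4, -1.8]
opening: 0.0128
grip_force: 20.9
```

```bash
python3 o.py
```

```text
{'tool_pos': [0.508, -0.217, 0.065], 'tool_rot': [3.141, -0.001, -1.521], 'contact_force': [-0.821, -5.4, -1.773], 'torque': [-0.82, 0.24, 0.49], 'opening': 0.013, 'grip_force': 20.942} 2.55 0.525
```

Emit:
{"method": "step_arm", "body": {"commands": [{"translation":[0,0,0],"roll":-0.05},{"translation":[0,0,0],"roll":-0.1},{"translation":[0,0,0],"roll":-0.1},{"translation":[0,0,0],"roll":-0.1},{"translation":[0,0,0],"roll":-0.1},{"translation":[0,0,0],"roll":-0.1},{"translation":[0,0,0],"roll":-0.1},{"translation":[0,0,0],"roll":-0.1},{"translation":[0,0,0],"roll":-0.1},{"translation":[0,0,0],"roll":-0.1},{"translation":[0,0,0],"roll":-0.1},{"translation":[0,0,0],"roll":-0.1},{"translation":[0,0,0],"roll":-0.1},{"translation":[0,0,0],"roll":-0.1},{"translation":[0,0,0],"roll":-0.1},{"translation":[0,0,0],"roll":-0.1},{"translation":[0,0,0],"roll":-0.1},{"translation":[0,0,0],"roll":-0.085},{"translation":[0,0,0],"roll":0},{"translation":[0,0,0],"roll":0}]}}

```text
time: 23.57
tool_pos: [0.5081, -0.217, 0.0646]
tool_rot: [3.141, 0.0, 0.209]
contact_force: [-0.2, -5.3, -3.4]
opening: 0.0125
grip_force: 20.0
```

```bash
python3 o.py
python3 - <<'E'
from h import *
import cv2
a=read_camera("scene");b=read_camera("top")
cv2.imwrite("pics/d6.png",np.hstack([cv2.resize(a[130:210,225:305],(500,500),interpolation=3),cv2.resize(b[165:225,350:410],(300,500),interpolation=3)])[:,:,::-1])
E
```

```text
{'tool_pos': [0.508, -0.217, 0.065], 'tool_rot': [3.141, 0.0, 0.209], 'contact_force': [-0.175, -5.257, -3.441], 'torque': [-0.911, 0.166, 0.04], 'opening': 0.012, 'grip_force': 19.955} 0.82 -0.268
```

View pics/d6.png

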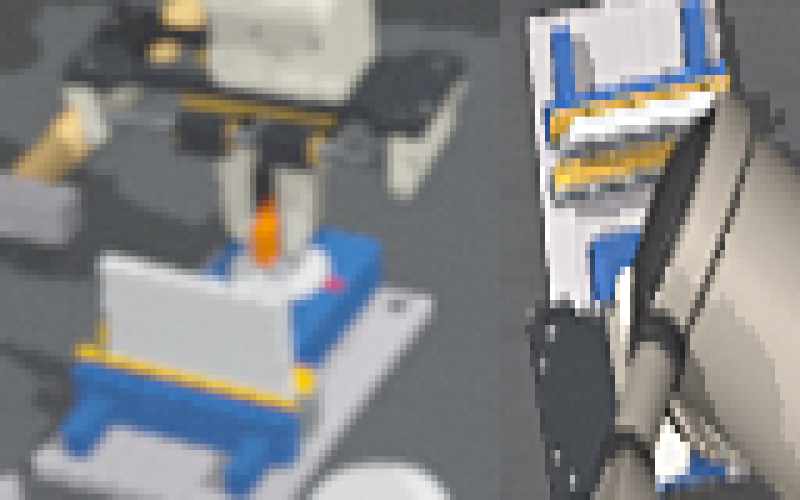

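The plate is still upright in the slot and the gripper holds the wing. I miscounted rows, so it backed off 0.10 rad too far; turning that back.

Emit:
{"method": "step_arm", "body": {"commands": [{"translation":[0,0,0],"roll":0.05},{"translation":[0,0,0],"roll":0.05},{"translation":[0,0,0],"roll":0},{"translation":[0,0,0],"roll":0},{"translation":[0,0,0],"roll":0}]}}

```text
time: 24.08
tool_pos: [0.5081, -0.217, 0.0646]
tool_rot: [3.141, -0.0, 0.108]
contact_force: [0.6, -4.8, -3.0]
opening: 0.0117
grip_force: 20.0
```

```bash
python3 o.py
python3 - <<'E'
from h import *
print(hand_in())
E
```

```text
{'tool_pos': [0.508, -0.217, 0.065], 'tool_rot': [3.141, -0.0, 0.108], 'contact_force': [0.562, -4.792, -2.997], 'torque': [-0.976, 0.159, -0.085], 'opening': 0.012, 'grip_force': 19.975} 0.921 -0.052
the job is handed in; nothing more can be done
None
```

The job is handed in at about 24 s: the plate stands about mid-length on the slot floor, and the screw was seated, backed off about a quarter turn (it went 0.1 rad too far and I turned it back), and is still gripped.

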